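# Set the bench calliper to its marked stop

## Robot

A 6-joint arm with a two-finger parallel gripper is mounted at the origin on the work surface. World frame = base frame: x ahead of the robot, y to its left, z up, the work surface at z = 0. Lengths are in m, angles in degrees, forces in N, time in s.
With the tool pointing down it reaches from about 0.35 to 0.875 m from the base axis. Payload 4.2 kg.
Tool frame: the origin (TCP) lies between the finger pads; the fingertips stand 17 mm ahead of it and the grasp point (between the pads) lies 2 mm behind it; z points along the fingers, y is the line along which they close (so a half turn about z gives the same grasp; the last joint's range is limited). The gripper opens to 87 mm and grips with 3 to 60 N. Pads are 19 mm wide; open, the fingers measure 117 mm over their backs; the gripper's body (75 mm by 190 mm) begins 51 mm behind the grasp point.
Start: joints at [85.863, 22.042, 0.453, 0, -68.411, -14.817], TCP at [0.203, 0.591, 0.24] pointing down, gripper open.
Joint ranges: [-179.83, 179.83], [-69.29, 118.12], [-61.27, 80.66], [-181.25, 117.63], [-171.15, -9.14], [-177.46, 177.46]. Speed limits (degrees/s): [159.86, 159.86, 180, 180, 180, 180].

## Interface

Orientations are given as a 3x3 rotation matrix whose columns are the frame's x, y, z axes.
In Python, from station import sense, capture, r, masks_of gives the robot as it stands.
- The arm moves only by the tool apply_moves, never from a script. Its argument "steps" is a list that holds one entry, the list of rows, each a list of 7 numbers: the opening, from 0 (shut) to 1 (fully open), then the shift along the tool's x, y, z in mm, then the turn, a rotation vector about the tool's x, y, z in rad. A call has 1 to 12 rows; each row shifts and turns the commanded pose from where the row before left it, along the tool's axes as they then stand; what a row does not reach is not made up. A row lasts 1/8 s, in which the tool goes at most 62.5 mm and 10.7 degrees, less where a joint would pass 70% of its speed; a pose out of reach is approached as far as the arm can. A call with a gripper value outside its range is refused whole. The fingers move at their own pace and stop on an object; the grip force is fixed at half the most. Time passes only in rows, so rows that do not move let the fingers close. It gives the time, the measured TCP pose, the force and the opening at its end, in the units of the state.
- sense(): the state, without advancing time (a new reading comes with each control period).
- capture(name): name is "scene" or "side" or "wrist"; returns a dict with "color" (400x640x3 uint8, red, green, blue), "vfov" (degrees; the focal length in pixels is half the picture's height over the tangent of half this angle, whatever the lens; pixels are square), "cx", "cy" (the principal point, pixels), "dist" ([k1, k2, p1, p2, k3] as OpenCV has them; the pictures are not rectified), "T" (4x4, takes a point from camera to world coordinates). Camera axes: x right, y down, z forward; pixel columns grow to the right and rows downward; lengths in m; the calibration is good to about 2 mm. A picture is of the moment at which its call begins. There is no depth.
- r.finish_job(): hands the job in, once; it reports no verdict.
Trained networks look in a picture, given as the dict that the camera call returned (one of the last four; its "shot" number tells which), for a name from the list of things; names that differ only in an ending like _2 or _b are one class to them, and where a whole thing is asked for, a point or a joint stands for the part that bears it (a point fixed in the world has none). Each returns a list of dicts, best first, with "confidence" (0 to 1); they miss things now and then, are a little off and sometimes report something else, mostly with a low value. They report only what shows in the picture. A call takes as long as a camera call.
- masks_of(picture, thing): "pixels" (400x640 bool, what is visible of it) and "box" ([left, top, width, height] in pixels, round what is visible of it).
The state is a dict: "time_s": time; "joints": joint angles; "joint_velocities": joint speeds; "effort": joint torques, N m; "tcp_pos": TCP position; "ee_rot": TCP orientation; "wrist_force": force on the tool from outside, world axes, zero at the start; "moment": the same for the moment, N m; "gripper_width": opening from 0.0 (shut) to 1.0 (fully open).
Only numpy, scipy, OpenCV 4.12 (cv2) and the standard library are available. Lean on these libraries where they do the work, as an engineer would, in place of code of your own. Each camera call takes 0.05 s, during which the arm holds its last target. There are 200 camera calls.

## Task

Set the bench calliper for the next pot: with the fingertips press down the rubber pad in the middle of its sliding carriage to free the brake and, keeping it pressed, push the carriage along the rail until it rests against the marked stop. Then let go so that the pad springs back up and the brake holds the carriage there. Do not shift the stop, do not drag the carriage with its brake on, and leave the beaker, the jar and the plaster mould where they stand.

Things in the scene. Friction and masses are not known exactly. Their poses are not given: they have to be found in the camera images.
- gauge: The bench calliper, screwed to the table: plywood board 400 x 90 x 18 mm with an aluminium rail (T section, 30 mm wide, top 44 mm above the table) along its length. Origin: centre of the board's underside, on the table. x axis: along the rail, from the fixed jaw towards the marked stop (the way to push); y across; z up. The fixed jaw stands at x = -172 mm, up to 78 mm high. Both steel jaws stick out 110 mm to -y at 22 to 52 mm height.
- pad_top (a point): Centre of the top face of the black rubber brake pad in the middle of the carriage: flat, 47 mm along the rail by 44 mm across, 64 mm above the table when up. It rides with the carriage. Pressing moves it straight down by up to 6 mm; it needs about 8 N to start and 10 N to bottom out. From 1 mm down the brake is off and the carriage slides with 1 to 2 N; with the pad up the brake holds against about 25 N. The spring lifts the pad again on release.
- pad (a joint): How far the pad is pressed down: 0 up (brake on), 0.006 m fully down.
- carriage (a joint): Travel of the grey carriage along the gauge's x axis, m; grows towards the stop. The carriage is 70 mm along the rail by 56 mm across; at its two ends stand cheeks 10 mm thick, 78 mm above the table (14 mm above the pad), 50 mm apart inside, with the pad between them and open to the sides (side walls only 52 mm high). A fingertip on the pad can push against the front cheek.
- carriage_nose (a point): Middle of the carriage's front end face (towards the stop), 58 mm above the table, 35 mm ahead of the pad's centre along the rail. This face meets the stop.
- stop_face (a point): Middle of the face of the marked stop that the carriage meets, 58 mm above the table. The stop is a dark steel block clamped on the rail, 36 mm along the rail by 56 mm across, top 70.5 mm above the table, with a white index line across its top at this face and a round screw head (20 mm wide, up to 85 mm high) on top. Its place on the rail varies; it slips if pushed with more than about 60 N.
- beaker_center (a point): Loose terracotta beaker, 72 mm wide, 85 mm high, open at the top; point at its centre, half-way up. Leave alone.
- jar_center (a point): Loose closed jar, 60 mm wide, 75 mm high; point at its centre, half-way up. Leave alone.
- mould_center (a point): Loose white plaster mould block, 90 x 70 x 50 mm; point at its centre. Leave alone.

How it is judged (in metres and radians):
On the way, in this order (a step that is already met when the one before it is completed fails the run):
1. the pad is pressed down while the carriage is still away from the stop (value of joint pad above 0.0015 m and distance between carriage_nose and stop_face above 0.05 m), for 0.1 s.
2. the carriage has reached the stop (distance between carriage_nose and stop_face below 0.003 m), for 0.1 s.
At the end, for the whole second after the job is handed in: The carriage rests against the stop (gap under 4 mm), its pad sprung back up (within 1 mm), the carriage still, and the stop where it was (within 5 mm) (distance between carriage_nose and stop_face below 0.004 m and value of joint pad below 0.001 m and velocity of joint carriage between -0.005 and 0.005 m/s and distance of stop_face from where it was at the start of the episode below 0.005 m); the robot touches nothing.
It fails at once if the carriage is dragged with its brake on (moving faster than 15 mm/s with the pad less than 0.5 mm down, once over 10 mm from where it started) (value of joint pad below 0.0005 m and distance of carriage_nose from where it was at the start of the episode above 0.01 m and (velocity of joint carriage above 0.015 m/s or velocity of joint carriage below -0.015 m/s)).
It fails at once if the marked stop is shifted by more than 5 mm (distance of stop_face from where it was at the start of the episode above 0.005 m).
It fails at once if the beaker, the jar or the mould is moved or lifted by more than 15 mm (distance of any of beaker_center, jar_center, mould_center from where it was at the start of the episode above 0.015 m).
It also fails if it takes over 35 s, if anything falls off the work surface, if the arm or the gripper's body presses on something with over 40 N, if the wrist force passes 120 N, or if a joint passes its speed limit or range.

## Working session

There is one attempt and no reset: what is moved stays moved. The work goes in short steps, Python scripts to look and compute and a tool call to move; the robot and the scene stay as the last step left them, time stands still between calls to the robot, and variables do not carry over. Pictures are saved under pics/ and viewed, on a budget of 10 in all, crops included, one or two more only if the job needs it, and the job is handed in when it is done.

Besides the shell and the picture viewer there is one more tool, called after "Emit:" in YAML: its name, and indented under it one key for each argument. apply_moves: Moves the arm, as the interface text tells. Its arguments: {"type":"object","properties":{"steps":{"type":"array","items":{"type":"array","items":{"type":"array","items":{"type":"number"}}}}},"required":["steps"]}

```bash
mkdir -p pics; cat > h.py <<'E'
import numpy as np, cv2, pickle
from station import sense, capture, r, masks_of
def K(p):
    f=p["color"].shape[0]/2/np.tan(np.radians(p["vfov"])/2)
    return np.array([[f,0,p["cx"]],[0,f,p["cy"]],[0,0,1.]])
def world(p,uv,z):
    n=cv2.undistortPoints(np.array(uv,float).reshape(-1,1,2),K(p),np.array(p["dist"],float)).reshape(-1,2)
    T=np.array(p["T"]); d=np.c_[n,np.ones(len(n))]@T[:3,:3].T; o=T[:3,3]
    return o+d*((z-o[2])/d[:,2])[:,None]
def proj(p,X):
    T=np.linalg.inv(np.array(p["T"])); rv=cv2.Rodrigues(T[:3,:3])[0]
    return cv2.projectPoints(np.array(X,float).reshape(-1,1,3),rv,T[:3,3],K(p),np.array(p["dist"],float))[0].reshape(-1,2)
def save(p,n): cv2.imwrite(f"pics/{n}.png",p["color"][:,:,::-1])
E
python3 - <<'E'
from h import *
P={}
for n in("scene","side","wrist"):
    p=capture(n);P[n]=p;save(p,n+"0")
    for t in("gauge","pad_top","carriage","stop_face"):
        for m in masks_of(p,t)[:1]:
            ys,xs=np.nonzero(m["pixels"]);print(n,t,round(m["confidence"],2),m["box"],xs.mean().round(1),ys.mean().round(1))
    print(np.array(p["T"]).round(3).tolist())
pickle.dump(P,open("P0.pkl","wb"))
s=sense();print(s["time_s"],s["tcp_pos"],s["ee_rot"],s["wrist_force"])
a=np.vstack([P["scene"]["color"],P["side"]["color"]])[:,:,::-1]
cv2.imwrite("pics/both.png",cv2.resize(a,(480,600)))
E
```

```text
scene gauge 0.58 [238.7, 144.4, 140.5, 138.1] 302.2 218.4
scene pad_top 0.5 [288.1, 199.6, 24.4, 13.4] 298.5 205.4
scene carriage 0.69 [283.4, 189.2, 75.2, 45.9] 312.0 213.1
scene stop_face 0.92 [253.2, 146.8, 27.8, 29.9] 265.8 160.1
[[0.744, 0.388, -0.544, 1.123], [0.668, -0.416, 0.617, -0.59], [0.013, -0.822, -0.569, 0.65], [0.0, 0.0, 0.0, 1.0]]
side gauge 0.97 [182.3, 201.8, 215.0, 75.0] 298.8 238.9
side pad_top 0.6 [309.9, 218.7, 31.4, 24.2] 327.8 227.8
side carriage 0.66 [306.6, 200.2, 50.4, 49.7] 328.6 231.1
side stop_face 0.86 [205.6, 202.6, 30.5, 35.2] 218.5 217.7
[[0.976, -0.103, 0.19, 0.412], [-0.215, -0.536, 0.816, -0.68], [0.018, -0.838, -0.546, 0.555], [0.0, 0.0, 0.0, 1.0]]
[[-0.325, -0.903, -0.282, 0.282], [-0.946, 0.311, 0.096, 0.565], [0.001, 0.298, -0.954, 0.384], [0.0, 0.0, 0.0, 1.0]]
0.75 [0.2029771  0.59110135 0.23955385] [[ 9.45800796e-01 -3.24747370e-01  8.56408482e-06]
 [-3.24747370e-01 -9.45800796e-01  2.32835020e-05]
 [ 5.38662185e-07 -2.48027188e-05 -1.00000000e+00]] [ 0.35461443 -0.52827244 -0.39771492]
```

```bash
python3 - <<'E'
from h import *
P=pickle.load(open("P0.pkl","rb"))
a=cv2.resize(P["scene"]["color"][120:300,200:440,::-1],(800,600),interpolation=cv2.INTER_CUBIC);cv2.imwrite("pics/sc.png",a)
a=cv2.resize(P["side"]["color"][160:310,160:420,::-1],(800,462),interpolation=cv2.INTER_CUBIC);cv2.imwrite("pics/si.png",a)
E
```

```text
(no output)
```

View pics/sc.png

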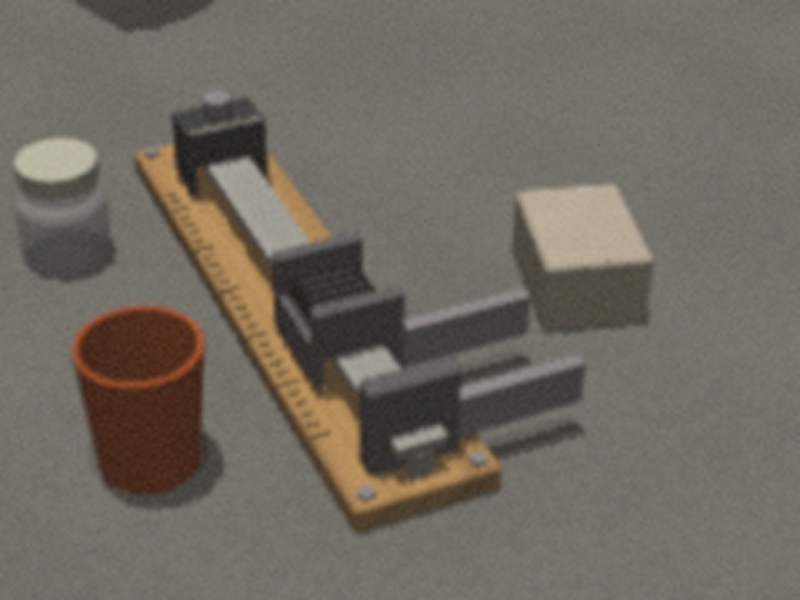

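View pics/si.png

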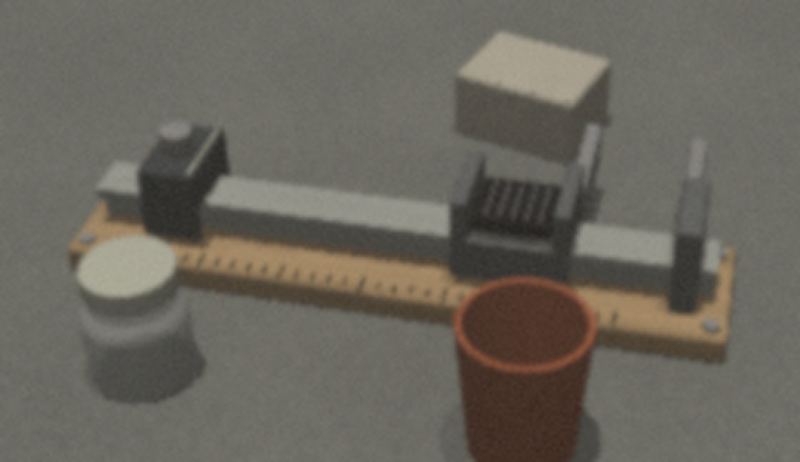

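View pics/both.png

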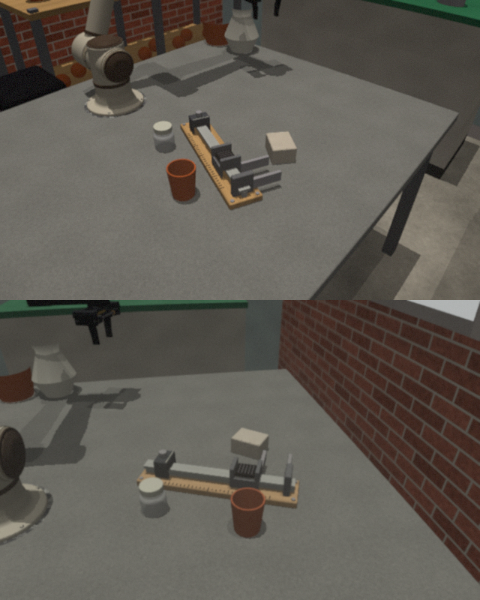

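```bash
python3 - <<'E'
from h import *
from scipy.optimize import least_squares
P=pickle.load(open("P0.pkl","rb"))
# (x, ref) ref: 0 board,1 carriage,2 stop
sc=[(0,-200,45,18,360,517),(0,-200,-45,18,499,473),(0,200,45,18,136,155),(2,0,28,70.5,182,134),(2,0,-28,70.5,264,118),
(1,-35,28,78,313,318),(1,-35,-28,78,402,298),(1,35,28,78,273,252),(1,35,-28,78,361,235)]
si=[(0,200,45,18,72,250),(0,-200,45,18,724,347),(0,-200,-45,18,733,252),(2,0,-28,70.5,222,130),(2,0,28,70.5,190,175),
(1,35,28,78,455,188),(1,35,-28,78,470,155),(1,-35,28,78,578,200)]
def pts(q,L):
    c,s=np.cos(q[2]),np.sin(q[2]);o=[0,q[3],q[4]]
    return [[q[0]+c*(o[l[0]]+l[1]/1e3)-s*l[2]/1e3,q[1]+s*(o[l[0]]+l[1]/1e3)+c*l[2]/1e3,l[3]/1e3] for l in L]
uv1=np.array([[200+l[4]*.3,120+l[5]*.3] for l in sc]);uv2=np.array([[160+l[4]*.325,160+l[5]*.325] for l in si])
f=lambda q:np.r_[(proj(P["scene"],pts(q,sc))-uv1).ravel(),(proj(P["side"],pts(q,si))-uv2).ravel()]
R=least_squares(f,[.6,0,3,-.05,.15],loss="soft_l1");q=R.x
print(q,np.degrees(q[2]));print(f(q).reshape(-1,2).round(1).tolist())
pickle.dump(q,open("q.pkl","wb"))
for n,l in(("pad",(1,0,0,64)),("stopface",(2,0,0,58)),("nose",(1,35,0,58))):print(n,pts(q,[l]))
print("gap",q[4]-q[3]-.035)
for t in("beaker_center","jar_center","mould_center"):
  pass
# beaker rim/jar lid approx centres
print(world(P["scene"],[[200+138*.3,120+347*.3]],.085),world(P["scene"],[[200+57*.3,120+165*.3]],.075))
E
```

```text
[ 0.51075384  0.00283002  2.72496718 -0.07066333  0.12456286] 156.12911885987543
[[-2.8, -0.5], [0.6, -1.1], [-1.0, -1.2], [0.7, -0.1], [-0.2, -0.4], [-0.1, 0.4], [0.6, -0.7], [-1.4, 0.2], [-1.5, -1.1], [-0.3, -1.1], [3.1, -0.8], [3.5, -1.3], [0.5, -1.4], [-0.3, 0.5], [-0.0, 4.6], [2.1, -2.2], [-0.2, 6.1]]
pad [[np.float64(0.5753726156686046), np.float64(-0.025765795579663308), 0.064]]
stopface [[np.float64(0.3968461173256543), np.float64(0.05323773572269029), 0.058]]
nose [[np.float64(0.5433665248314639), np.float64(-0.011602104347336623), 0.058]]
gap 0.16022619846946115
[[ 0.55077968 -0.15354675  0.085     ]] [[ 0.36052687 -0.0587165   0.075     ]]
```

Emit:
apply_moves:
  steps:
    - [[0,43,38,0,0,0,0],[0,43,38,0,0,0,0],[0,43,38,0,0,0,0],[0,43,38,0,0,0,0],[0,43,38,0,0,0,0],[0,43,38,0,0,0,0],[0,43,38,0,0,0,0],[0,43,38,0,0,0,0],[0,43,38,0,0,0,0],[0,43,38,0,0,0,0],[0,43,38,0,0,0,0],[0,41,41,0,0,0,0.086]]

```text
time_s: 2.25
tcp_pos: [0.541, -0.0117, 0.2398]
ee_rot: [[0.914, -0.407, 0.001], [-0.407, -0.914, 0.0], [0.001, -0.001, -1.0]]
wrist_force: [0.3, -0.3, 0.6]
gripper_width: 0.004
```

```bash
python3 - <<'E'
from h import *
p=capture("wrist");p=capture("wrist");pickle.dump(p,open("w1.pkl","wb"))
s=sense();print(s["time_s"],s["tcp_pos"],s["ee_rot"],s["wrist_force"],s["gripper_width"],p["vfov"])
cv2.imwrite("pics/w1.png",cv2.resize(p["color"][:,:,::-1],(800,500),interpolation=cv2.INTER_CUBIC))
E
```

```text
2.35 [ 0.54155282 -0.01416643  0.23915466] [[ 9.11344315e-01 -4.11644915e-01 -5.72156758e-05]
 [-4.11644771e-01 -9.11343862e-01 -9.73860025e-04]
 [ 3.48741372e-04  9.11074332e-04 -9.99999524e-01]] [-0.66418971  1.68072702 -0.52075046] 0.006187397338240925 60.35346497228129
```

View pics/w1.png

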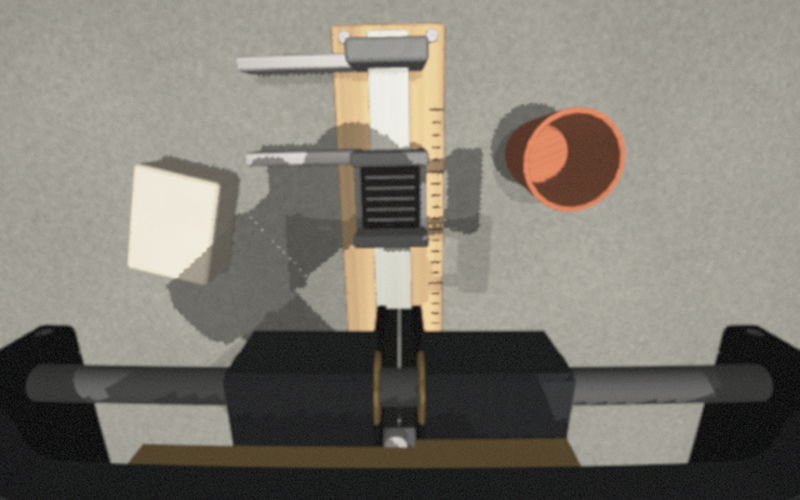

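```bash
python3 - <<'E'
from h import *
p=pickle.load(open("w1.pkl","rb"));q=pickle.load(open("q.pkl","rb"))
g=lambda L,z:world(p,np.array(L,float)*.8,z)
pad=g([[362,168],[418,168],[362,229],[420,229]],.064);print("pad",pad.round(4).tolist(),pad.mean(0).round(4))
b=g([[332,26],[443,24],[348,330],[441,330]],.018);print("board",b.round(4).tolist())
for a,c in((0,2),(1,3)):
    d=b[c]-b[a];print(np.degrees(np.arctan2(d[1],d[0])))
ch=g([[355,233],[427,231],[350,152],[428,152]],.078);print("cheek",ch.round(4).tolist(),ch.mean(0))
r_=g([[367,68],[408,68],[376,306],[411,306]],.044);print("rail",r_.round(4).tolist())
P=pickle.load(open("P0.pkl","rb"))
for n,o,s,L in(("scene",(200,120),.3,[[182,134],[264,118]]),("side",(160,160),.325,[[222,130],[190,175]])):
    print("stop",n,world(P[n],np.array(L)*s+o,.0705).mean(0).round(4))
E
```

```text
pad [[0.6013, -0.0129, 0.064], [0.5842, -0.0503, 0.064], [0.5599, 0.0071, 0.064], [0.5415, -0.0332, 0.064]] [ 0.5717 -0.0223  0.064 ]
board [[0.7065, -0.0338, 0.018], [0.6722, -0.1125, 0.018], [0.4691, 0.07, 0.018], [0.4327, -0.0097, 0.018]]
156.3821525293991
156.77910683109147
cheek [[0.5619, 0.0106, 0.078], [0.5414, -0.038, 0.078], [0.6154, -0.0117, 0.078], [0.5929, -0.061, 0.078]] [ 0.57789767 -0.02503178  0.078     ]
rail [[0.6641, -0.0456, 0.044], [0.6517, -0.073, 0.044], [0.4902, 0.0294, 0.044], [0.4777, 0.002, 0.044]]
stop scene [0.3974 0.052  0.0705]
stop side [0.3965 0.0516 0.0705]
```

Emit:
apply_moves:
  steps:
    - [[0,15,-2.5,33,0,0,0],[0,15,-2.5,33,0,0,-0.007],[0,0,0,33,0,0,0],[0,0,0,28,0,0,0],[0,0,0,0,0,0,0],[0,0,0,0,0,0,0]]

```text
time_s: 3.1
tcp_pos: [0.5704, -0.0171, 0.1139]
ee_rot: [[0.918, -0.398, 0.002], [-0.398, -0.918, 0.0], [0.002, -0.001, -1.0]]
wrist_force: [1.4, -0.3, 0.3]
gripper_width: 0.005
```

```bash
python3 - <<'E'
from h import *
p=capture("side");p2=capture("wrist");pickle.dump((p,p2),open("w2.pkl","wb"))
s=sense();print(s["time_s"],s["tcp_pos"],s["ee_rot"].tolist(),s["wrist_force"],s["gripper_width"])
a=cv2.resize(p["color"][150:290,180:420,::-1],(514,300),interpolation=cv2.INTER_CUBIC)
b=cv2.resize(p2["color"][:,:,::-1],(480,300))[:,:514]
cv2.imwrite("pics/w2.png",np.vstack([a,cv2.copyMakeBorder(b,0,0,0,34,0)]))
E
```

```text
3.2 [ 0.57051292 -0.01713955  0.11429861] [[0.9174483624447805, -0.39784111268326017, 0.0033092758023361398], [-0.39784480202579336, -0.9174525863831624, 0.0005150144688876753], [0.0028312097145582193, -0.0017890773575455258, -0.9999943917111539]] [-0.88998098  0.63986843  0.00462791] 0.0020456856351636463
```

View pics/w2.png

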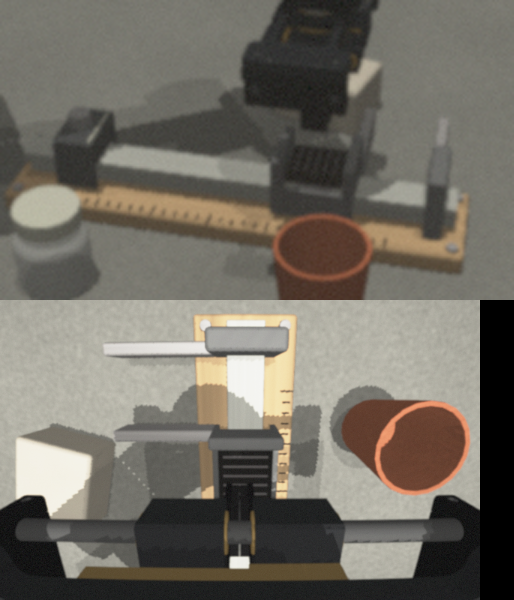

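Emit:
apply_moves:
  steps:
    - [[0,1,2.2,0,0,0,0],[0,1,2.3,8,0,0,0],[0,0,0,10,0,0,0],[0,0,0,10,0,0,0],[0,0,0,3,0,0,0],[0,0,0,0,0,0,0]]

```text
time_s: 3.95
tcp_pos: [0.569, -0.0226, 0.0813]
ee_rot: [[0.917, -0.398, -0.002], [-0.398, -0.917, -0.0], [-0.001, 0.001, -1.0]]
wrist_force: [-0.6, -0.4, 2.0]
gripper_width: 0.007
```

Emit:
apply_moves:
  steps:
    - [[0,0,0,2,0,0,0],[0,0,0,2,0,0,0],[0,0,0,0,0,0,0],[0,0,0,0,0,0,0]]

```text
time_s: 4.45
tcp_pos: [0.5704, -0.0228, 0.0791]
ee_rot: [[0.918, -0.398, 0.002], [-0.398, -0.918, -0.001], [0.002, -0.0, -1.0]]
wrist_force: [-1.4, -1.2, 7.7]
gripper_width: 0.005
```

Emit:
apply_moves:
  steps:
    - [[0,0,0,2,0,0,0],[0,0,0,1,0,0,0],[0,0,0,0,0,0,0],[0,0,0,0,0,0,0]]

```text
time_s: 4.95
tcp_pos: [0.5706, -0.0228, 0.0763]
ee_rot: [[0.918, -0.398, 0.003], [-0.398, -0.918, -0.001], [0.003, -0.001, -1.0]]
wrist_force: [-2.1, -2.4, 7.8]
gripper_width: 0.005
```

Emit:
apply_moves:
  steps:
    - [[0,0,0,1,0,0,0],[0,-2,0,0,0,0,0],[0,-4,0,0,0,0,0],[0,-6,0,0,0,0,0],[0,-8,0,0,0,0,0],[0,-8,0,0,0,0,0],[0,-8,0,0,0,0,0],[0,-8,0,0,0,0,0],[0,-8,0,0,0,0,0],[0,-6,0,0,0,0,0],[0,-2,0,0,0,0,0],[0,0,0,0,0,0,0]]

```text
time_s: 6.45
tcp_pos: [0.5157, 0.001, 0.0753]
ee_rot: [[0.918, -0.397, 0.003], [-0.397, -0.918, -0.001], [0.003, -0.001, -1.0]]
wrist_force: [-2.9, -3.5, 8.7]
gripper_width: 0.001
```

```bash
python3 - <<'E'
from h import *
p=capture("side");p2=capture("wrist");pickle.dump((p,p2),open("w3.pkl","wb"))
s=sense();print(s["time_s"],s["tcp_pos"],s["wrist_force"],s["moment"])
a=cv2.resize(p["color"][150:290,180:420,::-1],(514,300),interpolation=cv2.INTER_CUBIC)
b=cv2.resize(p2["color"][:,:,::-1],(480,300))
cv2.imwrite("pics/w3.png",np.vstack([a,cv2.copyMakeBorder(b,0,0,0,34,0)]))
E
```

```text
6.55 [0.51570145 0.00102553 0.07535481] [-2.2490199  -3.46520389 10.42951233] [-0.88150296  0.48028456 -0.02431668]
```

View pics/w3.png

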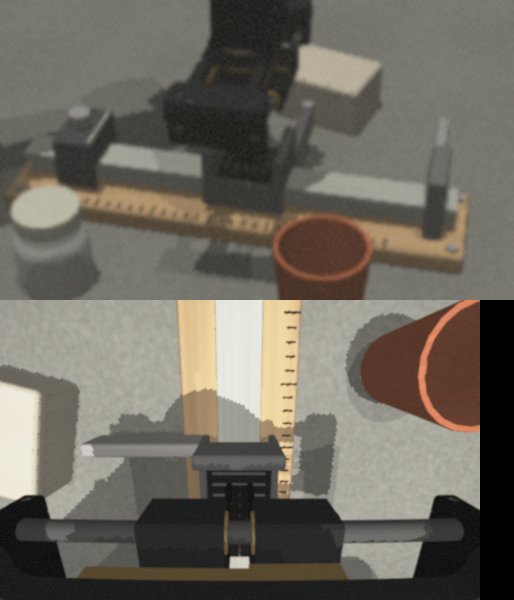

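Emit:
apply_moves:
  steps:
    - [[0,-4,0,0,0,0,0],[0,-8,0,0,0,0,0],[0,-8,0,0,0,0,0],[0,-8,0,0,0,0,0],[0,-8,0,0,0,0,0],[0,-8,0,0,0,0,0],[0,-8,0,0,0,0,0],[0,-8,0,0,0,0,0],[0,-8,0,0,0,0,0],[0,-7,0,0,0,0,0],[0,-4,0,0,0,0,0],[0,-2,0,0,0,0,0]]

```text
time_s: 8.05
tcp_pos: [0.4414, 0.0334, 0.0753]
ee_rot: [[0.918, -0.397, 0.003], [-0.397, -0.918, -0.001], [0.003, -0.001, -1.0]]
wrist_force: [-1.5, -4.9, 11.2]
gripper_width: 0.004
```

Emit:
apply_moves:
  steps:
    - [[0,-2,0,0,0,0,0],[0,-2,0,0,0,0,0],[0,-2,0,0,0,0,0],[0,-2,0,0,0,0,0],[0,-2,0,0,0,0,0],[0,-2,0,0,0,0,0],[0,-1,0,0,0,0,0],[0,0,0,0,0,0,0]]

```text
time_s: 9.05
tcp_pos: [0.4294, 0.0385, 0.0753]
ee_rot: [[0.918, -0.397, 0.003], [-0.397, -0.918, -0.001], [0.003, -0.001, -1.0]]
wrist_force: [-2.3, -4.6, 13.1]
gripper_width: 0.004
```

```bash
python3 - <<'E'
from h import *
p=capture("side");p2=capture("scene");pickle.dump((p,p2),open("w4.pkl","wb"))
s=sense();print(s["time_s"],s["tcp_pos"],s["wrist_force"],s["moment"])
a=cv2.resize(p["color"][170:270,180:340,::-1],(480,300),interpolation=cv2.INTER_CUBIC)
b=cv2.resize(p2["color"][120:220,220:380,::-1],(480,300),interpolation=cv2.INTER_CUBIC)
cv2.imwrite("pics/w4.png",np.vstack([a,b]))
E
```

```text
9.15 [0.42946688 0.03857867 0.07526504] [-1.4001911  -4.5952401  12.92805194] [-1.31727299  0.48437477 -0.04985737]
```

View pics/w4.png

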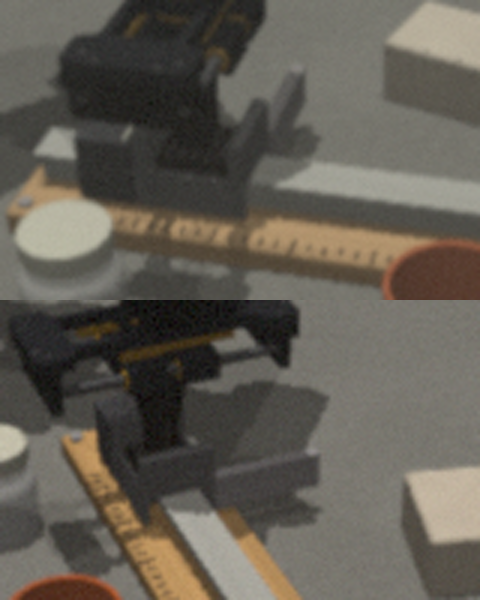

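Emit:
apply_moves:
  steps:
    - [[0,-1,0,0,0,0,0],[0,-1,0,0,0,0,0],[0,-1,0,0,0,0,0],[0,-1,0,0,0,0,0],[0,0,0,0,0,0,0]]

```text
time_s: 9.78
tcp_pos: [0.4272, 0.0407, 0.0753]
ee_rot: [[0.918, -0.397, 0.006], [-0.397, -0.918, 0.001], [0.005, -0.003, -1.0]]
wrist_force: [2.0, -6.1, 8.8]
gripper_width: 0.005
```

Emit:
apply_moves:
  steps:
    - [[0,-1,0,0,0,0,0],[0,-1,0,0,0,0,0],[0,-1,0,0,0,0,0],[0,0,0,0,0,0,0]]

```text
time_s: 10.28
tcp_pos: [0.4257, 0.0426, 0.0757]
ee_rot: [[0.918, -0.396, 0.009], [-0.396, -0.918, 0.002], [0.007, -0.005, -1.0]]
wrist_force: [3.4, -3.8, 9.1]
gripper_width: 0.004
```

```bash
python3 - <<'E'
from h import *
p=capture("side");p2=capture("scene")
s=sense();print(s["time_s"],s["tcp_pos"],s["wrist_force"],s["ee_rot"][:,0]@s["wrist_force"])
a=cv2.resize(p["color"][180:250,190:290,::-1],(600,420),interpolation=cv2.INTER_CUBIC)
cv2.imwrite("pics/w5.png",a)
E
```

```text
10.375 [0.42575948 0.04259302 0.07571517] [ 3.81948559 -4.09582966  8.31355857] 5.189600046800436
```

View pics/w5.png

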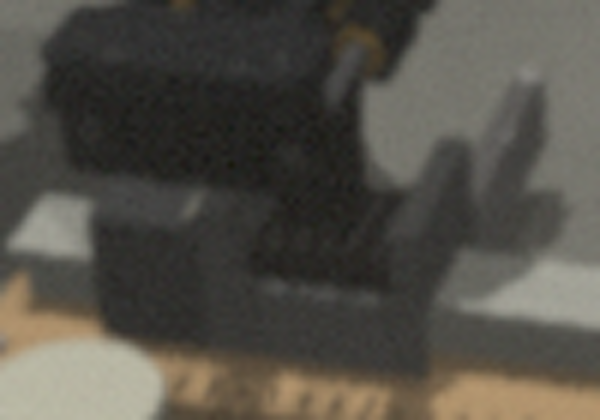

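Emit:
apply_moves:
  steps:
    - [[0,-1,0,0,0,0,0],[0,-1,0,0,0,0,0],[0,-1,0,0,0,0,0],[0,-1,0,0,0,0,0],[0,0,0,0,0,0,0]]

```text
time_s: 11.0
tcp_pos: [0.4231, 0.0448, 0.076]
ee_rot: [[0.918, -0.396, 0.011], [-0.396, -0.918, 0.003], [0.009, -0.007, -1.0]]
wrist_force: [3.6, -4.0, 8.7]
gripper_width: 0.004
```

Emit:
apply_moves:
  steps:
    - [[0,0,0,-3,0,0,0],[0,0,0,-4,0,0,0],[0,0,0,-6,0,0,0],[0,0,0,-15,0,0,0],[0,0,0,-30,0,0,0],[0,20,0,-40,0,0,0],[0,40,0,-40,0,0,0],[0,40,0,0,0,0,0],[0,0,0,0,0,0,0]]

```text
time_s: 12.12
tcp_pos: [0.511, 0.0028, 0.211]
ee_rot: [[0.916, -0.401, -0.001], [-0.401, -0.916, 0.0], [-0.001, 0.0, -1.0]]
wrist_force: [-1.0, 0.2, -0.1]
gripper_width: 0.006
```

```bash
python3 - <<'E'
from h import *
p=capture("side");p2=capture("scene");w=capture("wrist");pickle.dump((p,p2,w),open("w6.pkl","wb"))
s=sense();print(s["time_s"],s["tcp_pos"],s["wrist_force"])
a=cv2.resize(p["color"][180:250,190:290,::-1],(429,300),interpolation=cv2.INTER_CUBIC)
b=cv2.resize(p2["color"][130:200,240:340,::-1],(429,300),interpolation=cv2.INTER_CUBIC)
cv2.imwrite("pics/w6.png",np.vstack([a,b]))
q=pickle.load(open("q.pkl","rb"))
for t in("stop_face","carriage"):
    for c in(p,p2):
        m=masks_of(c,t)
        if m: print(t,m[0]["confidence"],m[0]["box"])
E
```

```text
12.275 [0.50852707 0.00337592 0.21062169] [ 0.88369132 -0.30067412  0.30811806]
stop_face 0.67 [205.6, 200.9, 24.7, 36.0]
stop_face 0.67 [255.2, 147.7, 19.5, 25.3]
carriage 0.71 [181.7, 192.0, 218.9, 87.3]
carriage 0.74 [254.4, 154.8, 68.7, 37.5]
```

View pics/w6.png

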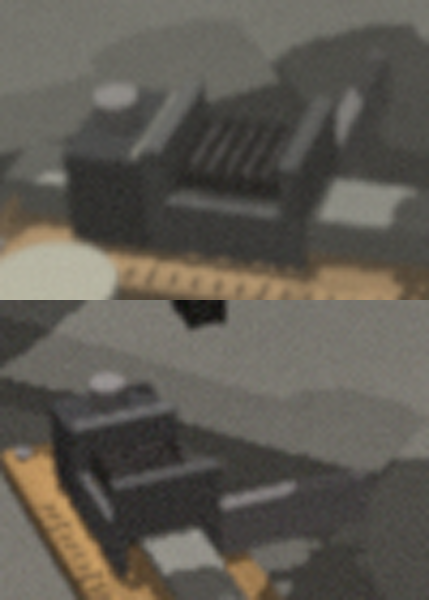

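```bash
python3 -c "
from station import r
print(r.finish_job())"
```

```text
the job is handed in; nothing more can be done
None
```

I set the calliper and handed the job in at about 12 s. With closed fingertips I pressed the pad about 5 mm down and pushed the carriage about 157 mm to the marked stop. I then lifted straight off, and the arm finished clear of the gauge.

- **Contact with the stop:** the push force rose to about 5 N and stayed there while the fingertips slid on across the pad, so the carriage had met the stop. That is far below the 60 N at which the stop slips.
- **After release:** the side and scene pictures show the carriage flush against the stop and the pad up. The stop's near edge was at the same pixel as at the start in the side view, and within 2 pixels in the scene view. Wrist force was near zero.
- **Beaker, jar and mould:** they looked undisturbed in the pictures taken during the push. I did not measure them again at the end.
- **Checks that disagreed:**
  - My first pose fit had errors of up to 6 pixels at a few corners, so I re-measured from the wrist camera. The two pad positions were about 4 mm apart.
  - The carriage mask in the last side picture covered most of the gauge, so I judged contact by eye and by force.

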